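# Fetch the filter cube from between the lens mounts

### The arm

A 6-joint arm with a two-finger parallel gripper is mounted at the origin on a cart in front of the work surface, level with it; the furniture and walls round the work are solid. World frame = base frame: x ahead of the robot, y to its left, z up, the work surface at z = 0. Lengths are in m, angles in rad, forces in N, time in s.
With the tool pointing down it reaches from about 0.3 to 0.825 m from the base axis. Payload 5.4 kg.
Tool frame: the origin (TCP) lies at the very end of the fingers, on their centre line; the grasp point (between the pads) lies 19 mm behind it; z points along the fingers, x is the direction in which the jaws open and shut, and the axes are right-handed (so a half turn about z gives the same grasp; the last joint's range is limited). The gripper opens to 92 mm and grips with 3 to 60 N. Pads are 20 mm wide; open, the fingers measure 128 mm over their backs; the gripper's body (75 mm by 189 mm) begins 69 mm behind the grasp point.
Start: joints at [-1.372, 0.158, 1.597, -0, 1.386, -0.21], TCP at [0.229, -0.528, 0.215] pointing down, gripper open.
Joint ranges: [-2.91, 2.91], [-0.94, 2.29], [0.18, 2.7], [-1.29, 4.43], [0.17, 2.64], [-3, 3]. Speed limits (rad/s): [2.57, 2.57, 3.14, 3.14, 3.14, 3.14].

### API

Orientations are given as a rotation vector (axis times angle).
In Python, from workcell import bot gives the robot as it stands. Calls block until the motion is done:
- bot.goto(position, orientation): joint-space move of the TCP to a pose.
- bot.line_to(position, rot=None, max_speed=0.15): straight line of the TCP; rot=None keeps the orientation; max_speed is the mean speed in m/s.
- bot.set_joints(angles): joint-space move.
- bot.set_gripper(opening, newtons=None): opening from 0.0 (shut) to 1.0 (fully open); newtons is the grip in N (None keeps the last); returns when the fingers have stopped.
- bot.hold(seconds).
- bot.inverse_kinematics(position, orientation): joint angles nearest the present ones, or None.
- bot.read_camera(name): name is "scene" or "top" or "wrist"; returns a dict with "pixels" (400x640x3 uint8, blue, green, red), "fx", "fy", "cx", "cy" (pixels), "R" (3x3) and "t" (3): a world point X has camera coordinates R X + t. Camera axes: x right, y down, z forward; pixel columns grow to the right and rows downward; lengths in m; the calibration is good to about 2 mm. A picture is of the moment at which its call begins. There is no depth.
A pose or a line that the arm cannot do raises bot.MotionError and nothing moves.
- bot.job_done(): hands the job in, once; it reports no verdict.
Readings, each from a call of its own:
- bot.current_clock(): time.
- bot.current_joints(): joint angles.
- bot.current_joint_vel(): joint speeds.
- bot.current_effort(): joint torques, N m.
- bot.current_ee_pos(): TCP position.
- bot.current_tool_rot(): TCP orientation.
- bot.current_contact_force(): force on the tool from outside, world axes, zero at the start.
- bot.current_ft_torque(): the same for the moment, N m.
- bot.current_opening(): opening from 0.0 (shut) to 1.0 (fully open).
Only numpy, scipy, OpenCV 4.12 (cv2) and the standard library are available. Lean on these libraries where they do the work, as an engineer would, in place of code of your own. Each camera call takes 0.05 s, during which the arm holds its last target.

### The job

The filter cube on the aluminium optics board is hemmed in by two tall lens mounts. First stand both lens mounts aside on the blue mat, leaving the cube where it is; when both are there, set the cube squarely and flat in the grey lipped filter seat; only then put each lens mount back, square to the board, on the spot it came from. Set everything down gently, tip nothing over, and leave the small amber bottle, the cover-glass box and the USB stick alone.

Things in the scene. Friction and masses are not known exactly. Their poses are not given: they have to be found in the camera images.
- tall_mount: Taller lens mount, larger ring; loose, 122 mm tall, 0.18 kg; base 55 (x) x 32 (y) x 10 mm, holder 25 mm thick to z = 40, 12.6 mm post, at the top a black ring 38 mm in diameter (along y), 12 mm thick (along x), centre at z = 103; grip it there from above, firmly (held across its diameter it can swing). Origin: on the underside, z up; base, post and ring centred at y = +2; a screw juts to y = -20 at z = 30. In an outer bay, x along the board's x.
- short_mount: Shorter lens mount, smaller ring; loose, 109 mm tall, 0.18 kg; base 55 (x) x 32 (y) x 10 mm, holder 25 mm thick to z = 40, 12.6 mm post, at the top a black ring 30 mm in diameter (along y), 12 mm thick (along x), centre at z = 94; grip it there from above, firmly (held across its diameter it can swing). Origin: on the underside, z up; base, post and ring centred at y = +3; a screw juts to y = -20 at z = 30. In an outer bay, x along the board's x.
- filter_cube: loose: black filter cube, a closed box 37 (x) x 43 (y) x 41 (z) mm with a pale label on top, about 0.09 kg, standing in the middle bay of the optics board. Origin: centre of its underside, z up. Only about 5 mm separate its y faces from the mounts beside it; its x faces are free.
- optics_board: fixed flat aluminium plate 100 (x) x 170 (y) x 10 mm without walls, three rectangles engraved on it as bays, centred at y = -48, 0 and +48 mm. Origin: centre of its underside; its top is at z = 10 mm. The mounts' ends differ by start. Overhead a wall monitor hangs: lower edge 0.57 m above the table, from world (0.56, -0.16) to (0.70, 0.38) m in x, y; keep wrists clear of it.
- parking_mat: fixed blue mat 100 (x) x 160 (y) x 4 mm with a white seam. Origin: centre of its underside; its top is at z = 4 mm. Side area for both lens mounts; they may stand anywhere on it, turned any way.
- filter_seat: fixed grey shallow tray 64 (x) x 70 (y) mm with a low lip and a bright floor, a screw tab at each y side. Pocket 56 (x) x 62 (y) mm inside; floor 5 mm and lip 9 mm above the table. Origin: centre of its underside. The filter cube goes in its middle.
- immersion_oil: bystander: small amber bottle with a black cap, 28 mm across, 62 mm tall, loose; origin at the centre of its underside. Not to be disturbed.
- coverslips: bystander: small white cover-glass box 31 x 31 x 23 mm, loose; origin at the centre of its underside. Not to be disturbed.
- usb_stick: bystander: blue USB stick 53 x 19 x 8 mm, loose; origin at the centre of its underside. Not to be disturbed.
Things that resemble listed ones, but are neither listed nor needed, are in the scene too. Leave any purple look-alike of the tall_mount alone.

How it is judged:
By the outcome, as a careful person would: the job done as asked, in the order asked, and still so for the second after the job is handed in, with the robot touching nothing.
It also fails if it takes over 144 s, if anything falls off the work surface, if the arm or the gripper's body presses on something with over 40 N, if the wrist force passes 120 N, or if a joint passes its speed limit or range.

## Working session

There is one attempt and no reset: what is moved stays moved. The work goes in short steps, each a Python script; the robot and the scene stay as the last script left them, time stands still between calls to the robot, and variables do not carry over. Pictures are saved under pics/ and viewed, and the job is handed in when it is done.

```bash
ls; mkdir -p pics; python3 - <<'E'
from workcell import bot
import cv2
print(bot.current_clock(),bot.current_ee_pos(),bot.current_tool_rot(),bot.current_joints())
for n in("scene","top","wrist"):
    c=bot.read_camera(n); cv2.imwrite(f"pics/a_{n}.png",c["pixels"]); print(n,c["fx"],c["fy"],c["cx"],c["cy"],c["R"],c["t"])
E
```

```text
pics
0.0 [ 0.22842097 -0.52699982  0.21361559] [-2.62497842e+00  1.72353869e+00  2.09814509e-03] [-1.37209817e+00  1.59071103e-01  1.59821416e+00  1.36488188e-06
  1.38620943e+00 -2.10108300e-01]
scene 411.08416414889444 411.08416414889444 313.14493274160276 202.23411533292386 [[-0.88542112 -0.46478213 -0.00264684]
 [-0.31511851  0.60447493 -0.73164908]
 [ 0.34165736 -0.64698349 -0.68167632]] [0.4047772  0.24194876 0.92233448]
top 445.28449646961764 445.28449646961764 313.13881752805185 200.9058398904081 [[ 0.01299114 -0.99991076 -0.00311461]
 [-0.99306767 -0.01253818 -0.11687339]
 [ 0.11682391  0.00461133 -0.99314194]] [-0.09060826  0.50000205  1.05468845]
wrist 322.7546256588445 322.7546256588445 321.7021538300236 194.98616676931871 [[ 0.39731766 -0.91767702 -0.00275084]
 [-0.88526003 -0.38406869  0.26230884]
 [-0.24177131 -0.10178473 -0.96498005]] [-0.57480977 -0.03114148  0.3915759 ]
```

View pics/a_scene.png

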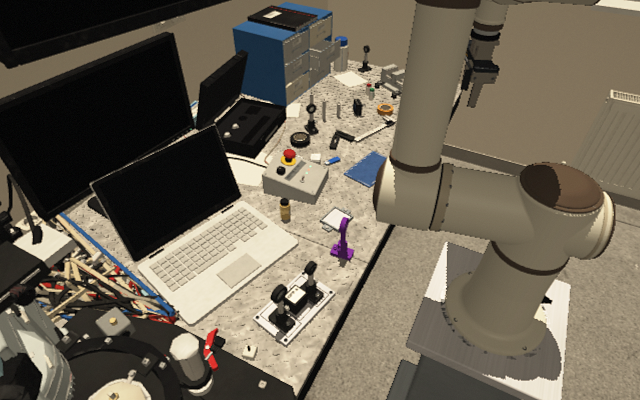

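View pics/a_top.png

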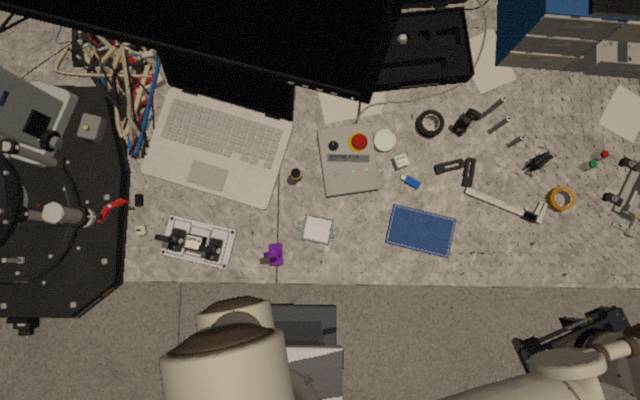

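View pics/a_wrist.png

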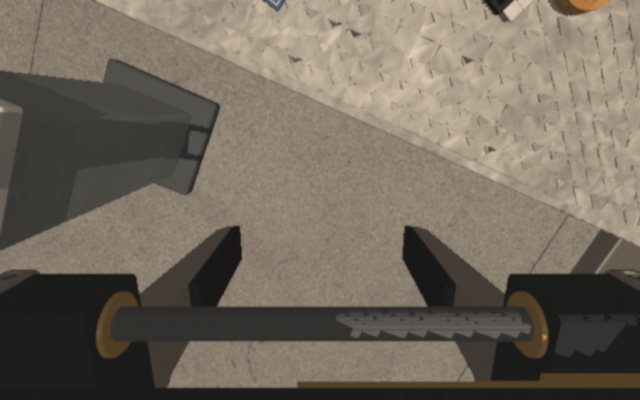

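The top view shows the board at about (198,242), the seat at (319,229), the mat at (420,230), and a purple look-alike at (274,255). I'll write helpers and zoom in.

```bash
cat > h.py <<'E'
import numpy as np, cv2
from workcell import bot
from scipy.spatial.transform import Rotation as Ro
def ray(c,u,v,z):
    d=np.array([(u-c["cx"])/c["fx"],(v-c["cy"])/c["fy"],1.0]); R=np.array(c["R"]);t=np.array(c["t"])
    o=-R.T@t; d=R.T@d
    return o+d*(z-o[2])/d[2]
def proj(c,X):
    p=np.array(c["R"])@np.array(X)+np.array(c["t"]); return c["fx"]*p[0]/p[2]+c["cx"],c["fy"]*p[1]/p[2]+c["cy"]
def rot(yaw):  # tool down, jaws (tool x) along yaw
    x=np.array([np.cos(yaw),np.sin(yaw),0]);z=np.array([0,0,-1.]);y=np.cross(z,x)
    return Ro.from_matrix(np.c_[x,y,z]).as_rotvec()
def crop(c,x0,y0,x1,y1,s,name):
    cv2.imwrite("pics/"+name+".png",cv2.resize(c["pixels"][y0:y1,x0:x1],None,fx=s,fy=s,interpolation=cv2.INTER_CUBIC))
E
python3 - <<'E'
from h import *
c=bot.read_camera("top"); crop(c,150,200,250,275,8,"b_board"); crop(c,250,200,350,275,8,"b_seat")
s=bot.read_camera("scene"); crop(s,245,250,345,350,6,"b_sc")
for n,(u,v),z in(("board",(198,242),.01),("seat",(319,229),.005),("mat",(420,230),.004),("oil",(296,175),.06),("usb",(411,182),.008),("edge",(300,285),0)):
    print(n,ray(c,u,v,z))
p=c["pixels"];hsv=cv2.cvtColor(p,cv2.COLOR_BGR2HSV)
m=cv2.inRange(hsv,(100,90,40),(125,255,255));m[:190]=0
cn=max(cv2.findContours(m,0,2)[0],key=cv2.contourArea);r=cv2.minAreaRect(cn);
q=[ray(c,*b,.004) for b in cv2.boxPoints(r)];print(np.round(q,4),np.mean(q,0),np.linalg.norm(q[1]-q[0]),np.linalg.norm(q[2]-q[1]))
print(p[235,190:206].tolist())
E
```

```text
board [0.39832876 0.19696691 0.01      ]
seat [ 0.43427366 -0.09947003  0.005     ]
mat [ 0.43505817 -0.34896608  0.004     ]
oil [ 0.55908262 -0.04272851  0.06      ]
usb [ 0.5541406  -0.32740419  0.008     ]
edge [ 0.29705673 -0.05461725  0.        ]
[[ 0.4094 -0.2673  0.004 ]
 [ 0.493  -0.2888  0.004 ]
 [ 0.4585 -0.4328  0.004 ]
 [ 0.3755 -0.4102  0.004 ]] [ 0.43412707 -0.34978875  0.004     ] 0.08634817835554937 0.14811602099753088
[[131, 149, 158], [110, 126, 135], [90, 101, 108], [76, 88, 92], [66, 76, 80], [69, 74, 84], [76, 83, 90], [99, 105, 112], [112, 117, 125], [127, 135, 143], [133, 139, 148], [143, 150, 160], [156, 167, 175], [166, 174, 182], [163, 173, 183], [163, 171, 181]]
```

View pics/b_board.png

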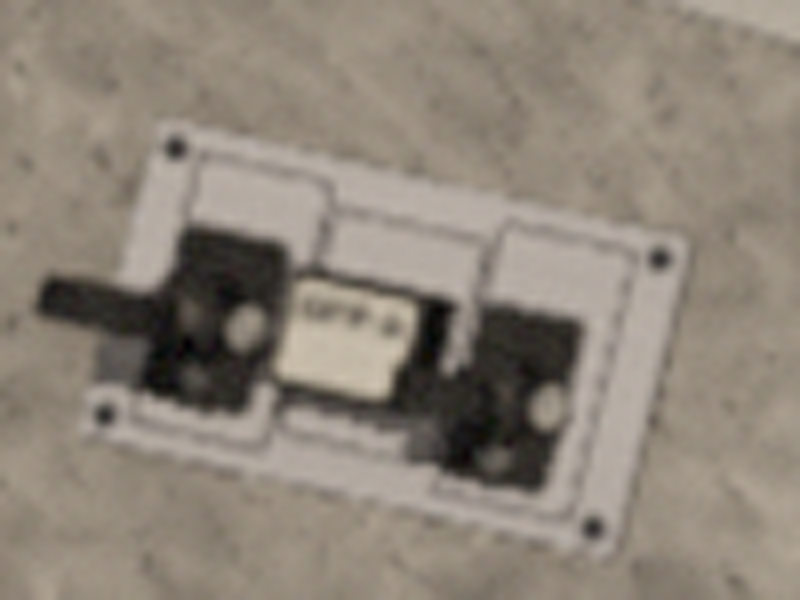

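View pics/b_seat.png

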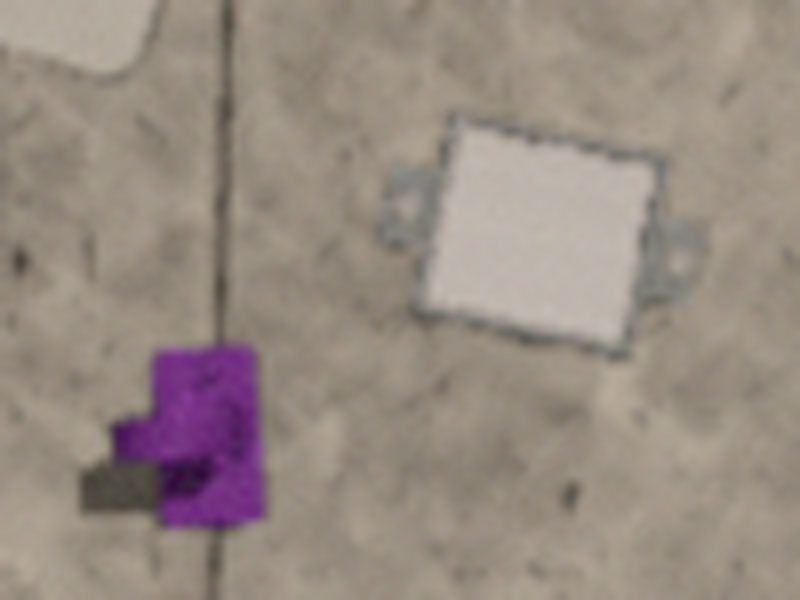

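View pics/b_sc.png

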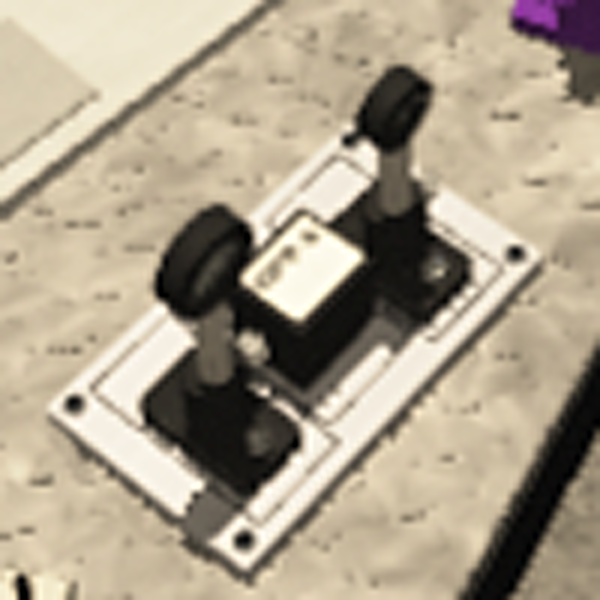

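Left to right in the top view (+y to the left): tall mount with its ring, cube with label, short mount. In the scene crop the big ring is at lower left and the small one at upper right. I'll take a closer look with the wrist camera.

```bash
python3 - <<'E'
from h import *
c=bot.read_camera("top")
H=[(150+x/8,200+y/8) for x,y in((175,148),(660,258),(593,527),(105,413))]
q=np.array([ray(c,u,v,.01) for u,v in H]);print(q.round(4),q.mean(0))
print("yaws y-axis",[np.degrees(np.arctan2(-(a-b)[0],(a-b)[1])) for a,b in((q[0],q[1]),(q[3],q[2]))], "x",[np.degrees(np.arctan2((a-b)[1],(a-b)[0])) for a,b in((q[0],q[3]),(q[1],q[2]))])
S=[(250+x/8,200+y/8) for x,y in((450,115),(662,158),(625,355),(415,312))]
q=np.array([ray(c,u,v,.009) for u,v in S]);print("seat",q.round(4),q.mean(0),np.linalg.norm(q[0]-q[1]),np.linalg.norm(q[0]-q[3]))
print("yaws y-axis",[np.degrees(np.arctan2(-(a-b)[0],(a-b)[1])) for a,b in((q[0],q[1]),(q[3],q[2]))], "x",[np.degrees(np.arctan2((a-b)[1],(a-b)[0])) for a,b in((q[0],q[3]),(q[1],q[2]))])
print("purple base",ray(c,250+210/8,200+435/8,.01))
p=[.40,.20,.33]
for y in(-.22,-.22+np.pi,-.22-np.pi): print(y,bot.inverse_kinematics(p,rot(y)))
E
```

```text
[[0.4552 0.264  0.01  ]
 [0.4233 0.1131 0.01  ]
 [0.3412 0.1307 0.01  ]
 [0.3738 0.2814 0.01  ]] [0.39838342 0.19730652 0.01      ]
yaws y-axis [np.float64(-11.959493238396913), np.float64(-12.196215006836441)] x [np.float64(-12.029841499429454), np.float64(-12.120479507486015)]
seat [[ 0.4698 -0.0675  0.009 ]
 [ 0.4573 -0.1331  0.009 ]
 [ 0.3967 -0.1222  0.009 ]
 [ 0.409  -0.0577  0.009 ]] [ 0.4331813  -0.09512747  0.009     ] 0.0667486477925138 0.0615825039094057
yaws y-axis [np.float64(-10.768775573606247), np.float64(-10.790105132349195)] x [np.float64(-9.197728953360564), np.float64(-10.156736855691022)]
purple base [0.37069344 0.00431703 0.01      ]
-0.22 [ 1.92222597e-01 -2.35593188e-01  1.75495220e+00 -4.44089210e-16
  1.62223364e+00  4.12222597e-01]
2.921592653589793 [ 0.1922226  -0.23559319  1.7549522   0.          1.62223364 -2.72937006]
-3.3615926535897933 [ 1.92222597e-01 -2.35593188e-01  1.75495220e+00 -4.44089210e-16
  1.62223364e+00 -2.72937006e+00]
```

```bash
python3 - <<'E'
from h import *
c=bot.read_camera("wrist"); R=np.array(c["R"]);o=-R.T@c["t"]
T=Ro.from_rotvec(bot.current_tool_rot()).as_matrix()
print("cam in tool",T.T@(o-bot.current_ee_pos()),"fwd in tool",T.T@R[2])
bot.line_to([0.2284,-0.527,0.33])
off=rot(np.radians(-12.07))
bot.goto([.36,.205,.33],off)
for k,n in enumerate(("wrist","scene","top")):
    c=bot.read_camera(n);cv2.imwrite(f"pics/c_{n}.png",c["pixels"])
print(bot.current_clock(),bot.current_ee_pos())
E
```

```text
cam in tool [ 0.0011319  -0.07251053 -0.17057661] fwd in tool [-0.00133348  0.26261113  0.96490083]
4.0417 [0.36027487 0.20465191 0.32996475]
```

View pics/c_wrist.png

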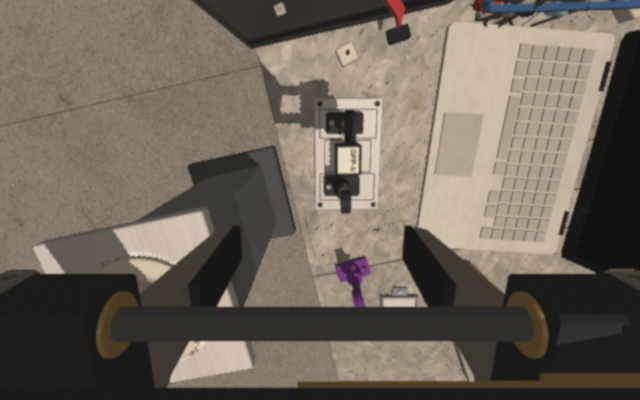

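View pics/c_scene.png

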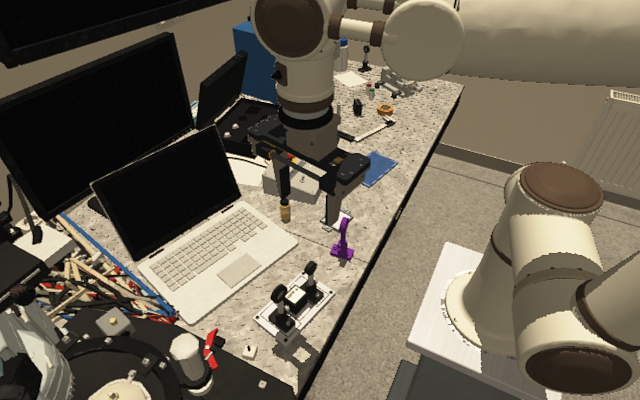

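```bash
python3 - <<'E'
from h import *
y=np.radians(-12.07);B=np.array([.3984,.1973])
ex=np.array([np.cos(y),np.sin(y)]);ey=np.array([-np.sin(y),np.cos(y)])
import pickle
out={}
for n,by in(("short",-.048),("tall",.048)):
    p=B-.008*ex+(by-.0725)*ey
    bot.goto([*p,.21],rot(y)); bot.hold(.2)
    c=bot.read_camera("wrist");out[n]=c;cv2.imwrite(f"pics/d_{n}.png",c["pixels"]);crop(c,180,10,460,220,2.8,f"d_{n}c")
pickle.dump(out,open("d.pkl","wb"));print(bot.current_clock())
E
```

```text
5.7333
```

View pics/d_shortc.png

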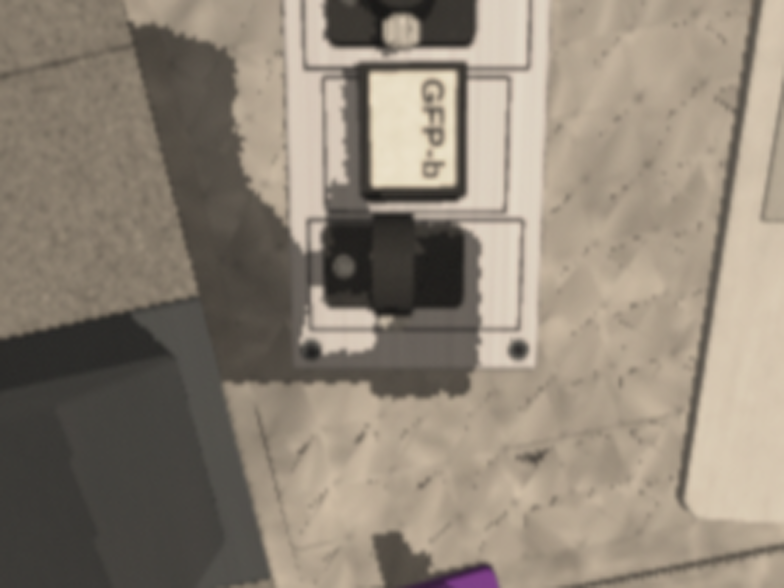

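View pics/d_tallc.png

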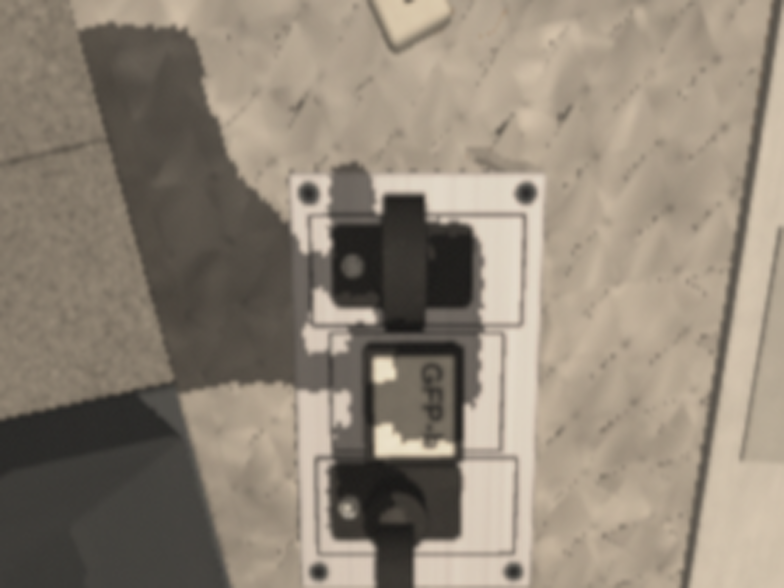

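```bash
python3 - <<'E'
from h import *
import pickle
d=pickle.load(open("d.pkl","rb"))
y=np.radians(-12.07);B=np.array([.3984,.1973])
ex=np.array([np.cos(y),np.sin(y)]);ey=np.array([-np.sin(y),np.cos(y)])
def W(n,x,yy,z): return ray(d[n],180+x/2.8,10+yy/2.8,z)
def L(p): return (np.array([ex@(p[:2]-B),ey@(p[:2]-B)])*1000).round(1)
for n,h,pts in(("short",None,[(311,349,.01),(518,349,.01)]),("tall",None,[(309,193,.01),(527,193,.01)])):
    print(n,[(L(W(n,*p)),W(n,*p).round(4)) for p in pts])
for n,a,zr,zt,b in(("short",(371,415,213,313),.104,.119,(323,463,223,306)),("tall",(383,427,194,330),.113,.132,(332,473,224,307))):
    print(n,"ring x",L(W(n,a[0],(a[2]+a[3])/2,zt))[0],L(W(n,a[1],(a[2]+a[3])/2,zt))[0],"y",L(W(n,(a[0]+a[1])/2,a[2],zr))[1],L(W(n,(a[0]+a[1])/2,a[3],zr))[1])
    print(" base x",L(W(n,b[0],b[3],.02))[0],L(W(n,b[1],b[3],.02))[0],"y",L(W(n,b[0],b[2],.02))[1],L(W(n,b[0],b[3],.02))[1])
for n,q in(("short",(358,466,63,200)),("tall",(362,464,342,462))):
    print("cube",n,[L(W(n,x,yy,.051)) for x in q[:2] for yy in q[2:]])
# rotation angles of the rings by mask
for n in d:
    c=d[n];g=cv2.cvtColor(c["pixels"],cv2.COLOR_BGR2GRAY)
    e=cv2.resize(g[10:220,180:460],None,fx=2.8,fy=2.8)
    print(n,e[265,320:480:6])
E
```

```text
short [(array([-42.4, -77.2]), array([0.3408, 0.1306, 0.01  ])), (array([ 41.7, -77.1]), array([0.4231, 0.1132, 0.01  ]))]
tall [(array([-42.3,  76.9]), array([0.3731, 0.2813, 0.01  ])), (array([42.2, 76.7]), array([0.4557, 0.2635, 0.01  ]))]
short ring x -15.0 -2.6 y -30.5 -59.0
 base x -36.4 18.3 y -29.0 -59.9
tall ring x -11.9 -0.2 y 68.2 30.9
 base x -33.5 21.3 y 64.9 34.2
cube short [array([-20.7,  20.3]), array([-21.1, -23. ]), array([15.4, 20.3]), array([ 16.3, -23. ])]
cube tall [array([-20.8,  23. ]), array([-21.3, -20.9]), array([15.8, 22.9]), array([ 16.6, -21. ])]
short [ 91  39  55  86  96  92  48  31  33  52  56  56  57  57  58  55  36  32
  31  31  31  31  31  32  71  99 116]
tall [100 102  61  38  77  94  93  65  31  31  36  53  55  55  54  55  55  54
  35  30  30  30  30  31  31  44  96]
```

Ring, base and hole measurements agree between the two views to about 1 mm, and the sizes match the ones given. I'll grip the tall mount now, lift it slightly and check.

```bash
cat >> h.py <<'E'
YB=np.radians(-12.07);B=np.array([.3984,.1973])
def loc(l,C=B,y=YB): return np.array(C)+np.array([[np.cos(y),-np.sin(y)],[np.sin(y),np.cos(y)]])@np.array(l)
MAT=np.array([.4341,-.3498]);YM=np.radians(-13.0)
TALL=loc((-.0061,.0496));SHORT=loc((-.0089,-.0447))
def down(xy,z,hi,step=.0005,maxn=3.0,n=8):
    """slow last mm: descend to z, stop at contact"""
    bot.line_to([*xy,z+.003],max_speed=.08); bot.hold(.3)
    f0=bot.current_contact_force()[2]
    for k in range(n):
        zz=z+.003-step*(k+1)
        bot.line_to([*xy,zz],max_speed=.02); f=bot.current_contact_force()[2]-f0
        if f>maxn: break
    print("down stop",round(zz,4),"target",z,"df",round(f,2)); return zz
E
python3 - <<'E'
from h import *
z=.099
bot.goto([*TALL,.22],rot(YB))
bot.line_to([*TALL,z],max_speed=.1);bot.hold(.2)
f0=bot.current_contact_force();print("f",f0)
bot.set_gripper(.35,20)
bot.set_gripper(0,45);bot.hold(.3)
print("open",bot.current_opening()*92,bot.current_contact_force(),bot.current_ee_pos())
bot.line_to([*TALL,z+.03],max_speed=.06);bot.hold(.2)
print(bot.current_opening()*92,bot.current_contact_force(),bot.current_clock())
c=bot.read_camera("scene");crop(c,225,225,345,345,5,"e1")
c=bot.read_camera("wrist");cv2.imwrite("pics/e1w.png",c["pixels"])
E
```

```text
f [-0.27870975 -0.28668128 -0.1127385 ]
open 11.777679124570113 [ 0.95911487  0.32547478 -0.82723302] [0.40281971 0.24707439 0.09897198]
11.902388630777127 [ 0.98056317 -0.42034147 -2.59079731] 10.25
```

View pics/e1.png

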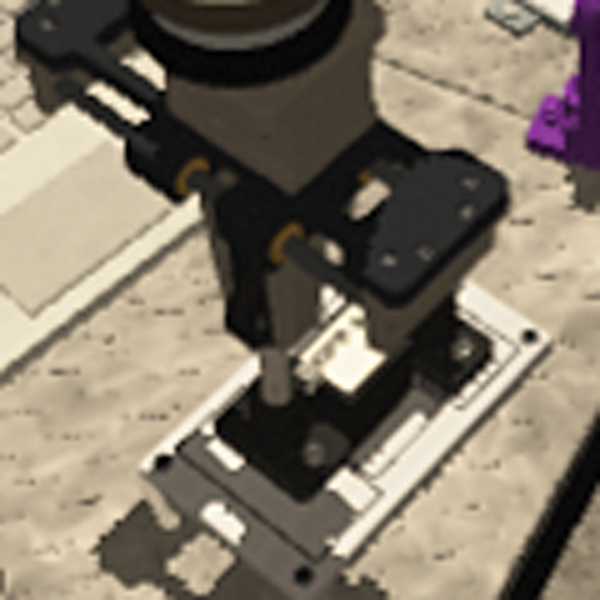

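View pics/e1w.png

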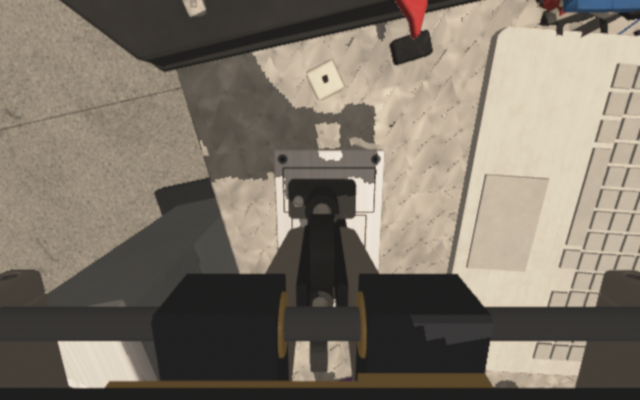

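The mount is held (11.8 mm opening, 1.8 N weight) and upright. Next I carry it to the mat.

```bash
python3 - <<'E'
from h import *
bot.line_to([*TALL,.26],max_speed=.12)
P=loc((0,-.040),MAT,YM)
bot.line_to([.43,-.05,.26],rot(YB),max_speed=.2)
bot.line_to([*P,.26],rot(YM),max_speed=.2)
bot.line_to([*P,.12],max_speed=.12);print(P,bot.current_ee_pos())
zz=down(P,.093,0)
c=bot.read_camera("scene");crop(c,300,100,420,220,5,"f0")
bot.set_gripper(.3);bot.hold(.3)
bot.line_to([*P,.23],max_speed=.12)
print(bot.current_clock(),bot.current_contact_force())
c=bot.read_camera("top");crop(c,370,180,470,270,6,"f1")
E
```

```text
[ 0.42510196 -0.3887748 ] [ 0.42557617 -0.38939899  0.1210345 ]
down stop 0.0925 target 0.093 df 5.57
20.9583 [0.34362223 0.03790846 0.0468699 ]
```

View pics/f0.png

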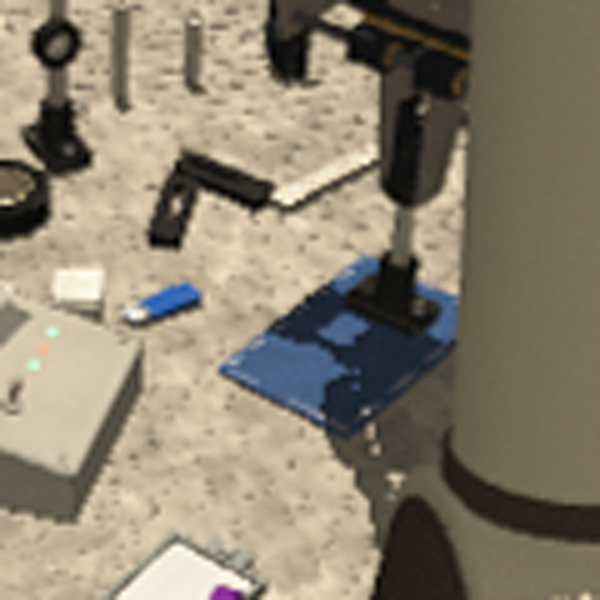

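View pics/f1.png

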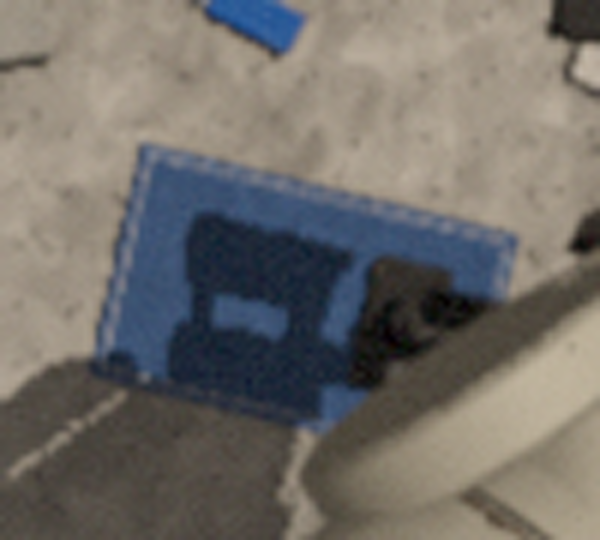

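The tall mount stands upright on the mat, base at crop (410,320). Next is the short one.

```bash
python3 - <<'E'
from h import *
z=.0895
bot.set_gripper(1.0)
bot.goto([.43,-.05,.26],rot(YB))
bot.goto([*SHORT,.20],rot(YB))
bot.line_to([*SHORT,z],max_speed=.1);bot.hold(.2)
bot.set_gripper(.35,20)
bot.set_gripper(0,45);bot.hold(.3)
print("open",bot.current_opening()*92,bot.current_contact_force(),bot.current_ee_pos())
bot.line_to([*SHORT,z+.03],max_speed=.06);bot.hold(.2)
print(bot.current_opening()*92,bot.current_contact_force())
c=bot.read_camera("scene");crop(c,225,225,345,345,5,"g1")
bot.line_to([*SHORT,.26],max_speed=.12)
P=loc((0,.038),MAT,YM)
bot.line_to([.43,-.05,.26],rot(YB),max_speed=.2)
bot.line_to([*P,.26],rot(YM),max_speed=.2)
bot.line_to([*P,.11],max_speed=.12)
zz=down(P,.0835,0)
bot.set_gripper(.3);bot.hold(.3)
bot.line_to([*P,.23],max_speed=.12)
bot.set_gripper(1.0)
bot.goto([.43,-.05,.26],rot(YB))
print(bot.current_clock(),bot.current_contact_force())
c=bot.read_camera("top");crop(c,370,180,470,270,6,"g2");crop(c,150,200,250,275,6,"g3")
E
```

```text
open 11.795382468899204 [ 0.51072668 -0.03980104 -0.42713241] [0.38033997 0.15544519 0.08946144]
11.875535891326361 [-0.66748095  0.55467343 -2.39139116]
down stop 0.083 target 0.0835 df 4.31
40.35 [ 0.52319408 -0.33096421  0.83935065]
```

View pics/g1.png

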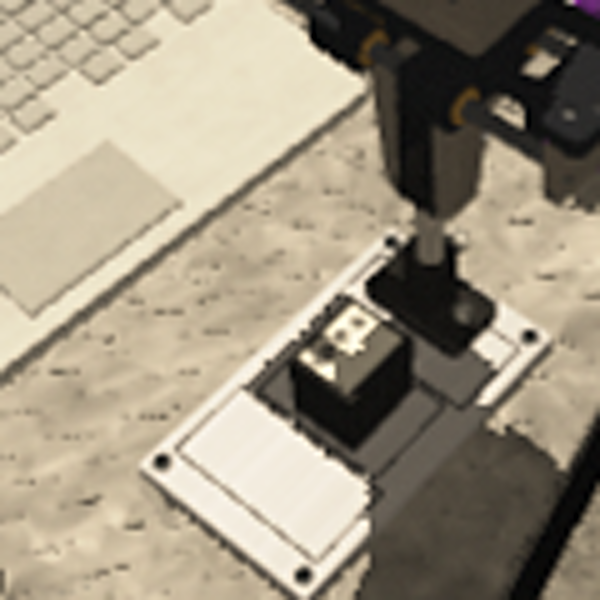

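View pics/g2.png

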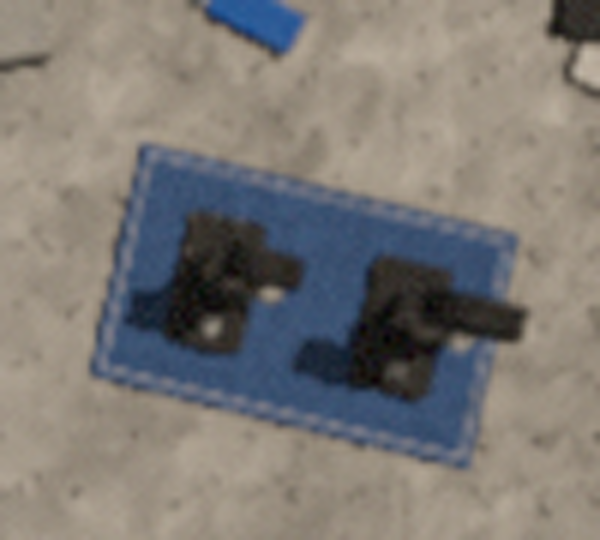

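View pics/g3.png

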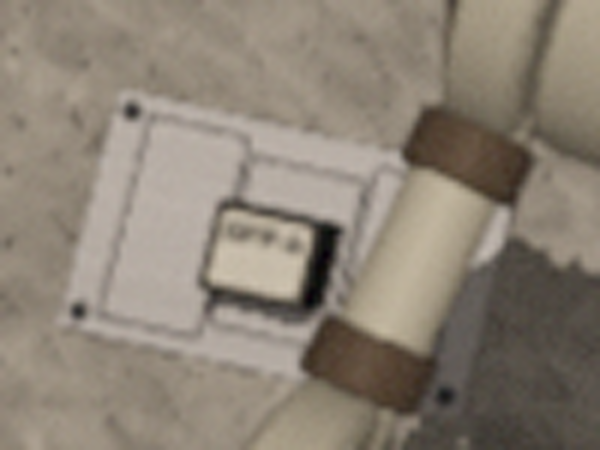

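Both mounts stand on the mat, bases at about (210,280) and (400,330). Next I measure the seat and the cube with the wrist camera.

```bash
python3 - <<'E'
from h import *
import pickle
out={}
for n,p in(("seat",loc((0,-.0725),(.4335,-.0955),YB)),("cube",loc((-.0025,-.0725)))):
    bot.goto([*p,.21],rot(YB));bot.hold(.2)
    c=bot.read_camera("wrist");out[n]=c;crop(c,220,40,420,180,4,f"i_{n}")
pickle.dump(out,open("i.pkl","wb"));print(bot.current_clock())
E
```

```text
42.6083
```

View pics/i_seat.png

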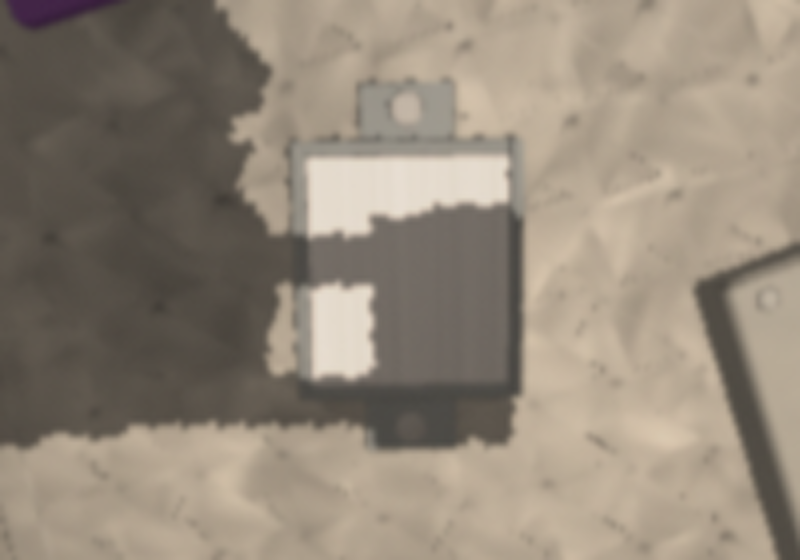

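View pics/i_cube.png

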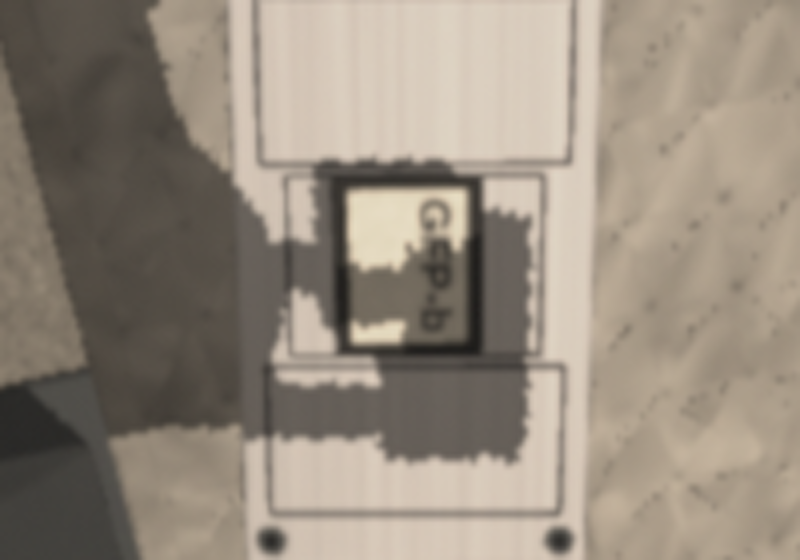

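```bash
python3 - <<'E'
from h import *
import pickle
d=pickle.load(open("i.pkl","rb"))
def W(n,x,y,z): return ray(d[n],220+x/4,40+y/4,z)[:2]
def ana(n,P,z):
    q=np.array([W(n,*p,z) for p in P]);C=q.mean(0)
    r=cv2.minAreaRect((q*1e4).astype(np.float32))
    print(n,"ctr",C.round(4),"widths",[(np.linalg.norm(q[i]-q[(i+1)%4])*1000).round(1) for i in range(4)],
     "yaw",[np.degrees(np.arctan2((b-a)[1],(b-a)[0])).round(2) for a,b in((q[0],q[1]),(q[3],q[2]))],[np.degrees(np.arctan2(-(a-b)[0],(a-b)[1])).round(2) for a,b in((q[0],q[3]),(q[1],q[2]))])
ana("seat",[(289,140),(519,138),(521,391),(299,395)],.009)
ana("seat",[(306,156),(510,153),(512,388),(313,388)],.005)
q=[W("seat",406,107,.003),W("seat",412,427,.003)];print("tabs",q,np.mean(q,0),np.degrees(np.arctan2(-(q[0]-q[1])[0],(q[0]-q[1])[1])))
ana("cube",[(333,177),(481,177),(481,353),(338,353)],.051)
ana("cube",[(345,186),(470,188),(471,346),(349,346)],.051)
# label by mask
print("cube board-local",[])
g=cv2.cvtColor(d["cube"]["pixels"],cv2.COLOR_BGR2GRAY)
E
```

```text
seat ctr [ 0.4337 -0.095 ] widths [np.float64(62.4), np.float64(67.9), np.float64(63.4), np.float64(68.5)] yaw [np.float64(-11.52), np.float64(-10.97)] [np.float64(-10.97), np.float64(-10.21)]
seat ctr [ 0.4343 -0.0964] widths [np.float64(56.2), np.float64(63.9), np.float64(57.3), np.float64(63.1)] yaw [np.float64(-11.19), np.float64(-11.99)] [np.float64(-11.33), np.float64(-10.27)]
tabs [array([ 0.44229568, -0.05293536]), array([ 0.42584229, -0.13876617])] [ 0.43406898 -0.09585077] -10.85170754091619
cube ctr [0.3963 0.1974] widths [np.float64(35.8), np.float64(41.8), np.float64(35.8), np.float64(41.8)] yaw [np.float64(-12.19), np.float64(-12.18)] [np.float64(-11.33), np.float64(-11.32)]
cube ctr [0.3963 0.1971] widths [np.float64(30.3), np.float64(37.6), np.float64(30.5), np.float64(38.0)] yaw [np.float64(-13.06), np.float64(-12.18)] [np.float64(-11.39), np.float64(-11.07)]
cube board-local []
```

```bash
python3 - <<'E'
from h import *
import pickle
d=pickle.load(open("i.pkl","rb"));c=d["seat"];cv2.imwrite("pics/i_full.png",c["pixels"])
m=cv2.inRange(cv2.cvtColor(c["pixels"],cv2.COLOR_BGR2HSV),(130,60,30),(165,255,255))
ys,xs=np.nonzero(m);i=ys.argmax();print(xs[i],ys[i],len(ys))
for z in(.01,.06,.1,.122):print(z,ray(c,xs[i],ys[i],z))
i=xs.argmax();print(xs[i],ys[i])
for z in(.01,.06,.1,.122):print(z,ray(c,xs[i],ys[i],z))
E
```

```text
226 46 2198
0.01 [ 0.34741002 -0.01257433  0.01      ]
0.06 [ 0.3589893  -0.02367261  0.06      ]
0.1 [ 0.36825273 -0.03255123  0.1       ]
0.122 [ 0.37334761 -0.03743447  0.122     ]
271 26
0.01 [ 0.39882519 -0.00383227  0.01      ]
0.06 [ 0.4034843  -0.01610718  0.06      ]
0.1 [ 0.40721159 -0.0259271   0.1       ]
0.122 [ 0.4092616  -0.03132806  0.122     ]
```

View pics/i_full.png

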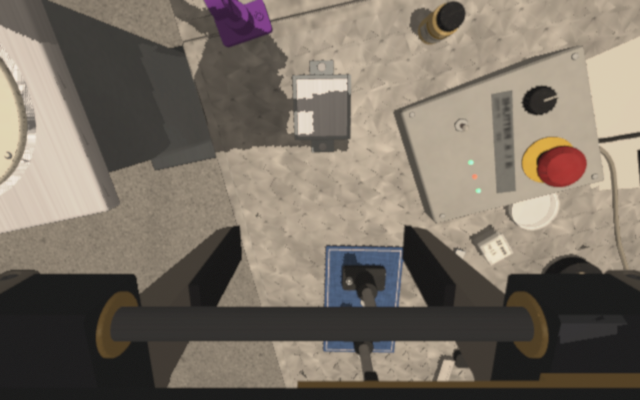

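```bash
python3 - <<'E'
from h import *
import pickle
d=pickle.load(open("i.pkl","rb"));c=d["seat"];t=bot.read_camera("top")
cv2.imwrite("pics/j_top.png",cv2.resize(t["pixels"][110:210,290:400],None,fx=6,fy=6))
def P(c): return np.array(c["K"])
K=lambda c:np.array([[c["fx"],0,c["cx"]],[0,c["fy"],c["cy"]],[0,0,1]])@np.c_[c["R"],c["t"]]
for n,a,b in(("button",(555,166),(359,142)),("knob",(540,100),(333,146)),("corner",(397,111),(319,127))):
    X=cv2.triangulatePoints(K(c),K(t),np.array(a,float),np.array(b,float)).ravel();print(n,X[:3]/X[3])
E
```

```text
button [ 0.63447589 -0.19046704  0.08576975]
knob [ 0.62550373 -0.12938467  0.08126608]
corner [ 0.05360863 -0.05037767  2.19017847]
```

View pics/j_top.png

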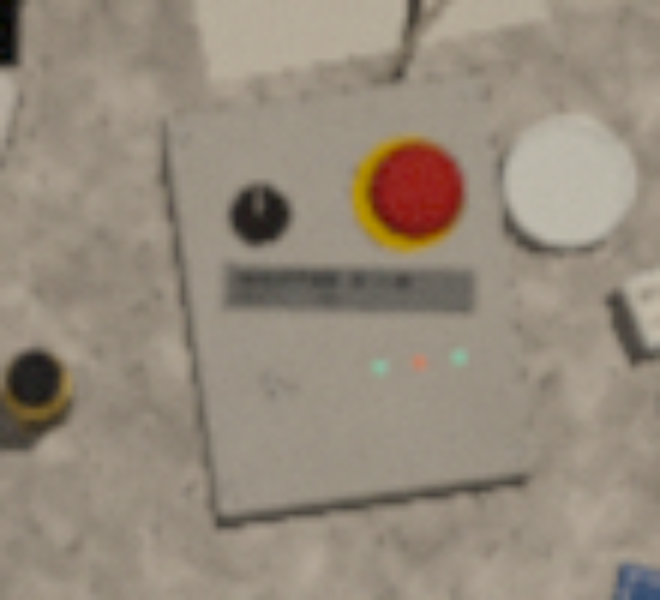

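The controller box tops out at about 0.07 m, so the gripper body clears it. I'll move the cube.

```bash
python3 - <<'E'
from h import *
y=np.radians(-12.0);C=np.array([.3962,.1973]);z=.019
bot.goto([*C,.15],rot(y))
bot.line_to([*C,z],max_speed=.1);bot.hold(.2)
bot.set_gripper(.5,15);bot.set_gripper(0,25);bot.hold(.3)
print("open",bot.current_opening()*92,bot.current_contact_force())
bot.line_to([*C,.05],max_speed=.08);print(bot.current_contact_force())
bot.line_to([*C,.22],max_speed=.15)
S=np.array([.4340,-.0957]);ys=np.radians(-10.9)
bot.line_to([*S,.22],rot(ys),max_speed=.18)
bot.line_to([*S,.04],max_speed=.12)
zz=down(S,.014,0)
c=bot.read_camera("scene");crop(c,280,150,400,270,5,"k0")
bot.set_gripper(.6);bot.hold(.3)
bot.line_to([*S,.15],max_speed=.1)
p=loc((0,-.0725),S,YB);bot.goto([*p,.21],rot(YB));bot.hold(.2)
import pickle
c=bot.read_camera("wrist");pickle.dump(c,open("k.pkl","wb"));crop(c,220,40,420,180,4,"k1");cv2.imwrite("pics/k1f.png",c["pixels"])
print(bot.current_clock(),bot.current_contact_force())
E
```

```text
open 36.90458026355361 [-0.48135343  0.24561545 -0.31571875]
[ 0.48482866  0.33061066 -0.72252221]
down stop 0.0135 target 0.014 df 6.22
56.9833 [ 0.4367563  -0.11030569 -0.05439149]
```

View pics/k1.png

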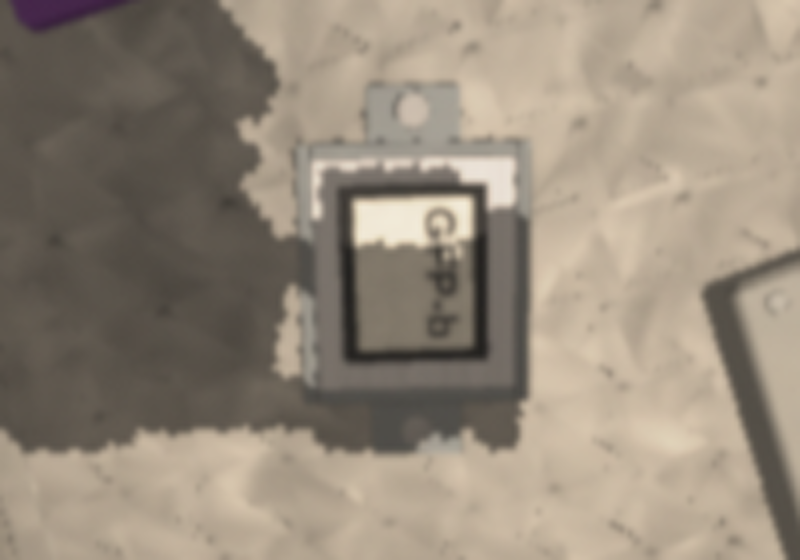

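View pics/k0.png

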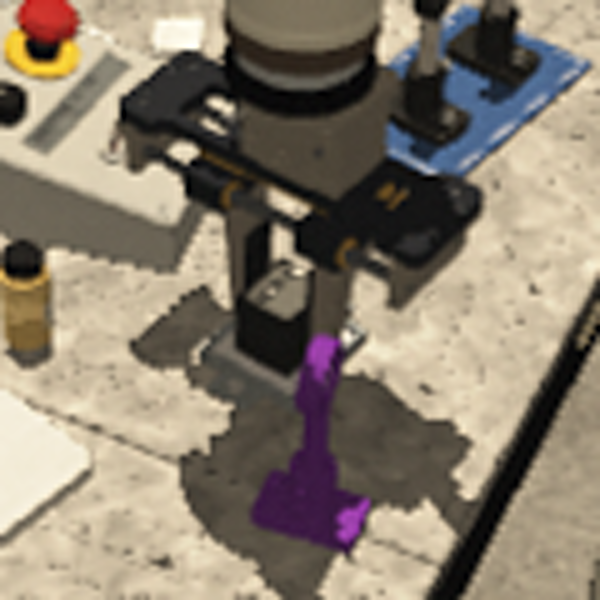

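```bash
python3 - <<'E'
from h import *
import pickle
c=pickle.load(open("k.pkl","rb"))
W=lambda x,y,z: ray(c,220+x/4,40+y/4,z)[:2]
q=np.array([W(*p,.046) for p in((340,185),(488,185),(488,359),(345,361))]);print("cube",q.mean(0),np.degrees(np.arctan2((q[1]-q[0])[1],(q[1]-q[0])[0])),np.degrees(np.arctan2((q[2]-q[3])[1],(q[2]-q[3])[0])),[np.linalg.norm(q[i]-q[i-1]) for i in range(4)])
q=np.array([W(*p,.009) for p in((296,142),(529,142),(527,396),(304,397))]);print("seat",q.mean(0),[np.linalg.norm(q[i]-q[i-1]) for i in range(4)])
E
```

```text
cube [ 0.43405671 -0.09546961] -12.014228649879604 -11.199420889949193 [np.float64(0.04238909787723662), np.float64(0.0362654718358091), np.float64(0.04187336786372091), np.float64(0.0362556953382843)]
seat [ 0.43388564 -0.09504556] [np.float64(0.0681684033378717), np.float64(0.06291690426908743), np.float64(0.06784829825684509), np.float64(0.0632702259002442)]
```

The cube is centred in the seat within 1 mm and flat. Before regripping I check the mounts on the mat.

```bash
python3 - <<'E'
from h import *
import pickle
out={}
for n,by in(("short",.038),("tall",-.040)):
    p=loc((0,by-.0725),MAT,YM);bot.goto([*p,.21],rot(YM));bot.hold(.2)
    c=bot.read_camera("wrist");out[n]=c;crop(c,220,40,420,180,4,f"l_{n}")
pickle.dump(out,open("l.pkl","wb"));print(bot.current_clock(),bot.current_opening())
E
```

```text
58.7667 0.6008745436675476
```

View pics/l_short.png

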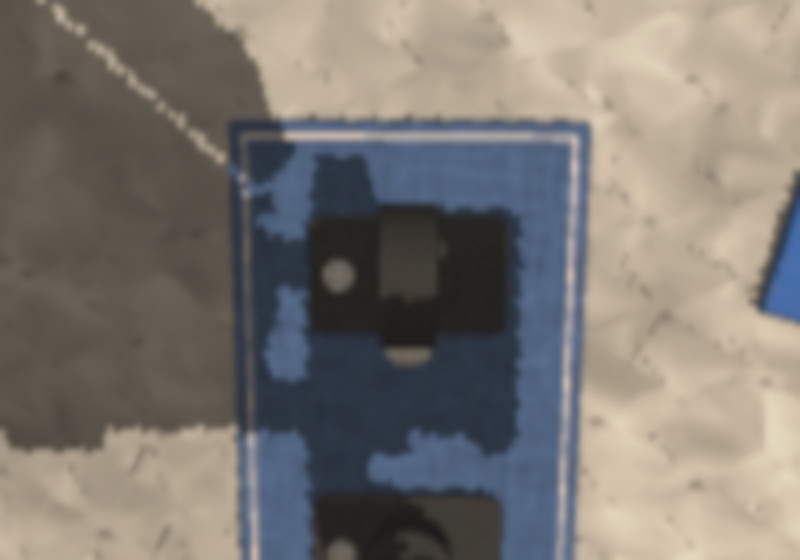

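View pics/l_tall.png

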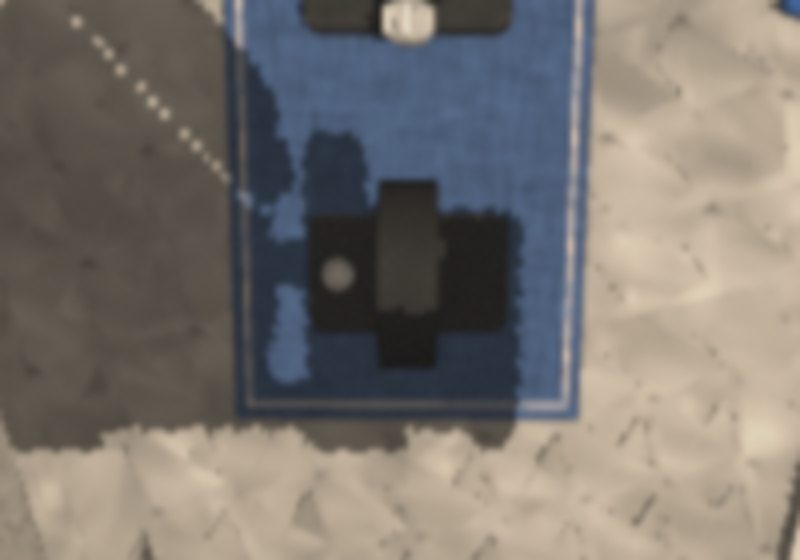

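Both stand square on the mat, ring centres at crop x≈408 as predicted. Now I return them, tall first.

```bash
python3 - <<'E'
from h import *
for n,by,zm,T,zb in(("tall",-.040,.093,TALL,.099),("short",.038,.0835,SHORT,.0895)):
    P=loc((0,by),MAT,YM)
    bot.set_gripper(1.0)
    bot.goto([*P,.23],rot(YM))
    bot.line_to([*P,zm],max_speed=.1);bot.hold(.2)
    bot.set_gripper(.35,20);bot.set_gripper(0,45);bot.hold(.3)
    print(n,"open",bot.current_opening()*92,bot.current_contact_force())
    bot.line_to([*P,zm+.03],max_speed=.06)
    bot.line_to([*P,.26],max_speed=.12);print(bot.current_contact_force())
    bot.line_to([.43,-.05,.26],rot(YB),max_speed=.2)
    bot.line_to([*T,.26],rot(YB),max_speed=.2)
    bot.line_to([*T,zb+.02],max_speed=.12)
    down(T,zb,0)
    bot.set_gripper(.3);bot.hold(.3)
    bot.line_to([*T,.23],max_speed=.12)
    if n=="tall": bot.goto([.43,-.05,.26],rot(YB))
import pickle
out={}
for n,by in(("short",-.048),("tall",.048)):
    p=loc((-.008,by-.0725));bot.goto([*p,.21],rot(YB));bot.hold(.2)
    c=bot.read_camera("wrist");out[n]=c;crop(c,180,10,460,220,2.8,f"m_{n}")
pickle.dump(out,open("m.pkl","wb"));print(bot.current_clock())
E
```

```text
tall open 12.101742270784046 [ 0.83776282  0.26870224 -0.15203137]
[ 0.85020571 -0.68265376 -2.37372103]
down stop 0.0985 target 0.099 df 6.0
short open 11.47811665526153 [ 0.99813639 -0.34068668 -1.02330712]
[ 0.72701375  0.12891637 -3.0358055 ]
down stop 0.089 target 0.0895 df 6.17
93.1083
```

View pics/m_short.png

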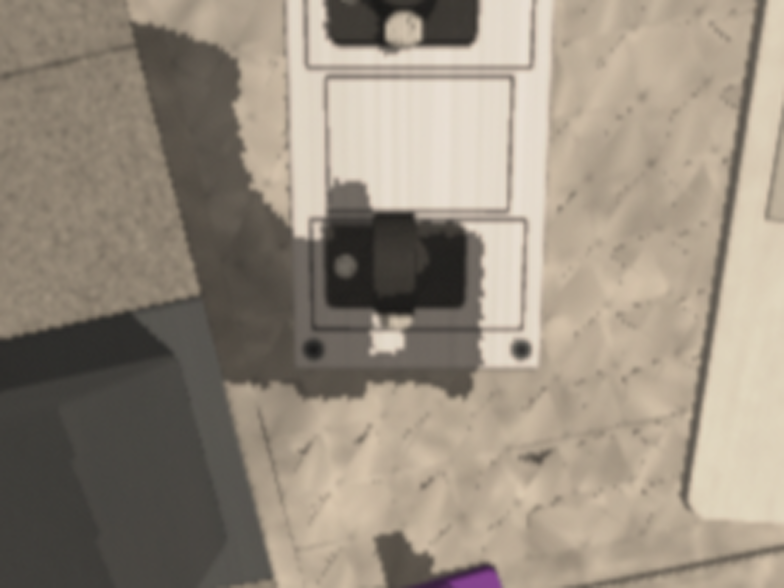

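View pics/m_tall.png

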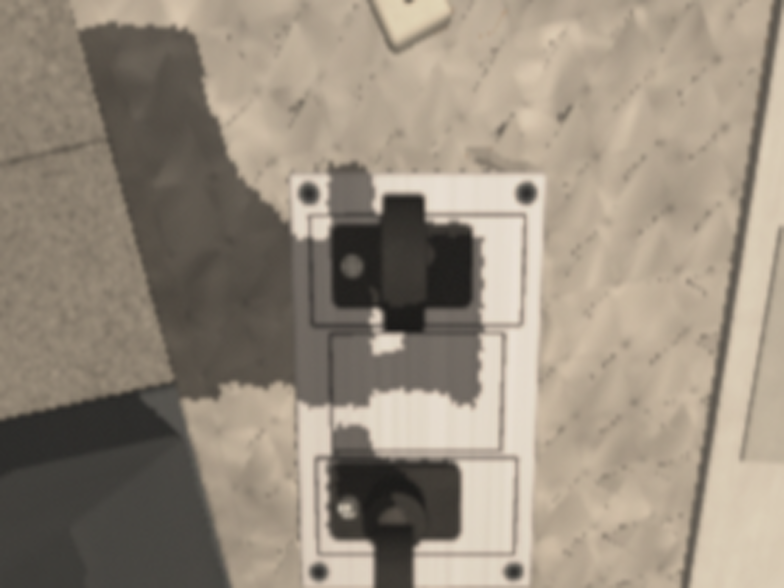

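The mounts stand where they did before: base and ring edges relative to the board's holes match to within 1 crop pixel (<0.5 mm). One last overview, then I hand it in.

```bash
python3 - <<'E'
from h import *
p=bot.current_ee_pos();bot.line_to([p[0],p[1],.30]);bot.goto([.2284,-.527,.33],rot(YB))
bot.hold(.5)
c=bot.read_camera("top");cv2.imwrite("pics/n_top.png",c["pixels"][100:300])
c=bot.read_camera("scene");cv2.imwrite("pics/n_sc.png",c["pixels"])
print(bot.current_clock())
a=cv2.imread("pics/a_top.png");b=cv2.imread("pics/n_top.png")
d=cv2.absdiff(a[100:300],b).max(2);print([(n,d[y-112:y-88,x-12:x+12].max()) for n,x,y in(("oil",296,175),("usb",411,182),("cover",402,160),("purple",274,255))])
E
```

```text
97.0083
[('oil', np.uint8(21)), ('usb', np.uint8(15)), ('cover', np.uint8(11)), ('purple', np.uint8(16))]
```

View pics/n_top.png

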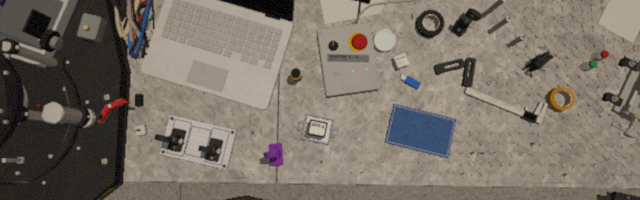

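View pics/n_sc.png

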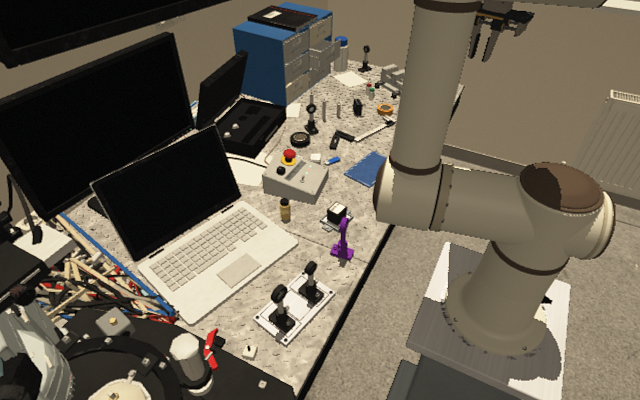

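The overview shows the mounts upright on the board (198,142 in the cropped top view), the cube in the seat (319,129), the mat empty and the bystanders unchanged.

```bash
python3 -c "
from workcell import bot
print(bot.job_done(),bot.current_clock())"
```

```text
the job is handed in; nothing more can be done
the job is handed in; nothing more can be done
```

The job is done and handed in, finishing at about 97 s of the 144 s allowed. I stood the tall mount and then the short mount on the blue mat. Then I set the cube in the filter seat and put each mount back on its own spot.

**Last checks:**
- **Cube:** it sits flat, within about 1 mm of the seat's centre. Its measured yaw was -11.2° to -12.0° against about -10.9° for the seat, which is within what I can measure.
- **Mounts:** both stand upright, and their position relative to the board's holes matches the starting pictures to within about 0.5 mm.
- **Set-downs:** each one touched down with 4–6 N.
- **Bystanders:** the bottle, cover-glass box, USB stick and purple look-alike show no change in the top view.

No check failed.

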